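# Sort the rejected reagent bottles into the reject drawer

## Robot

A 7-joint arm with a two-finger parallel gripper is mounted at the origin on the work surface. World frame = base frame: x ahead of the robot, y to its left, z up, the work surface at z = 0. Lengths are in m, angles in rad, forces in N, time in s.
With the tool pointing down it reaches from about 0.4 to 0.85 m from the base axis. Payload 10.4 kg.
Tool frame: the origin (TCP) lies at the very end of the fingers, on their centre line; the grasp point (between the pads) lies 19 mm behind it; z points along the fingers, y is the line along which they close (so a half turn about z gives the same grasp; the last joint's range is limited). The gripper opens to 87 mm and grips with 3 to 60 N. Pads are 19 mm wide; open, the fingers measure 117 mm over their backs; the gripper's body (75 mm by 190 mm) begins 51 mm behind the grasp point.
Start: joints at [1.159, 0.332, -0.065, 1.46, 0.022, 1.35, -0.088], TCP at [0.237, -0.578, 0.223] pointing down, gripper open.
Joint ranges: [-2.6, 2.6], [-0.5, 2.12], [-1.47, 1.34], [0.16, 2.42], [-1.27, 4.41], [0.06, 2.06], [-2.6, 2.6]. Speed limits (rad/s): [2.22, 2.22, 2.79, 2.79, 3.14, 3.14, 3.14].

## Interface

Orientations are given as a unit quaternion [x, y, z, w].
In Python, from bench import status, camera, order gives the robot as it stands.
- The arm moves only by the tool jog_arm, never from a script. Its argument "plan" is a list of rows, each a list of 7 numbers: the turn, a rotation vector about the tool's x, y, z in rad, then the shift along the tool's x, y, z in mm, then the opening, from -1 (shut) to 1 (fully open). A call has 1 to 12 rows; each row is the pose to reach, as a shift and turn from the pose commanded when the call began, along the tool's axes at that moment; what a row does not reach only later rows make up. A row lasts 1/10 s, in which the tool goes at most 50 mm and 8.59 degrees, less where a joint would pass 70% of its speed; a pose out of reach is approached as far as the arm can. A call with a gripper value outside its range is refused whole. The fingers move at their own pace and stop on an object; "squeeze" is the grip in N (left out, the last holds). Time passes only in rows, so rows that repeat a pose let the fingers close. It gives the time, the measured TCP pose, the force, the opening and the grip force at its end, in the units of the state.
- status.read_state(): the state, without advancing time (a new reading comes with each control period).
- camera(name): name is "scene" or "top"; returns a dict with "image" (420x560x3 uint8, red, green, blue), "z_map" (420x560 float32, m along the optical axis (not along the pixel's ray), 0 where there is no reading), "fx", "fy", "cx", "cy" (pixels), "k1" (the pictures are not rectified: a ray, as slopes to the right and down, at radius r is drawn at 1 + k1 r^2 times it, then the intrinsics apply), "world_from_camera" (4x4, takes a point from camera to world coordinates). Camera axes: x right, y down, z forward; pixel columns grow to the right and rows downward; lengths in m; the calibration is good to about 2 mm. A picture is of the moment at which its call begins.
- order.close_job(): hands the job in; it is judged then, once.
The state is a dict: "time": time; "joint_positions": joint angles; "joint_vel": joint speeds; "joint_torque": joint torques, N m; "ee_pos": TCP position; "eef_rot": TCP orientation; "ft_force": force on the tool from outside, world axes, zero at the start; "torque": the same for the moment, N m; "width": finger opening in m; "grip_force": force on a finger pad.
Only numpy, scipy, OpenCV 4.12 (cv2) and the standard library are available. Lean on these libraries where they do the work, as an engineer would, in place of code of your own. Each camera call takes 0.05 s, during which the arm holds its last target. There are 200 camera calls.

## Task

Two of the six reagent bottles on the enamel tray have been marked as rejects with a red cap and a red band. Pull open the red-fronted drawer of the small white unit by its handle and stand both rejects upright inside it, then let go. Leave the white-capped bottles standing where they are on the tray and don't disturb the other things on the table.

Things in the scene. Friction and masses are not known exactly. Their poses are not given: they have to be found in the camera images.
- unit_drawer0_handle (a point): grip point: middle of the steel bar handle of the drawer. The bar is 11 mm thick and about 130 mm long, horizontal, parallel to the red front, its centre line 35 mm in front of it (30 mm free gap behind the bar), with two thin posts 51 mm either side of the middle; 62 mm above the table and 38 mm below the top of the drawer unit. Axes as unit.
- unit_drawer0 (a joint): how far the drawer is pulled out, m: 0 fully closed, 0.166 fully open; it starts closed or up to 25 mm ajar. It slides along -x of unit with light friction.
- unit: low white drawer unit fixed to the table, right of the tray, 240 mm deep (x), 250 mm wide (y), 100 mm tall, with one red-fronted drawer, the reject drawer. Origin: centre of its underside, z up; the front and handle face its -x side, towards the robot; the drawer opens along -x. The front edge of its top lies at x = -0.105. A carton 40 mm tall stays on its top from x = 0.03 to 0.10.
- drawer_floor (a point): point on top of the drawer's inner floor, midway between its side walls, 48 mm behind its front's inner face, 22 mm above the table; moves with the drawer. Axes as unit. From here the inside spans x -0.048 (front) to 0.147, y -0.104 to 0.104; side walls rise 56 mm above the floor, the front 66 mm. Pulled out by d, it is uncovered from the front to x = d - 0.054.
- tray: white enamel tray with a blue rim, fixed to the table, 240 mm (x) by 300 mm (y); its floor is 6 mm above the table, its rim 16 mm. Origin: centre of its underside, z up.
- reject_a: closed round plastic reagent bottle, 54 mm tall: body 36 mm diameter and 38 mm tall, then a cap 29 mm diameter and 16 mm tall; about 60 g. Stands upright in one of six places (two rows of three, about 90 to 100 mm apart) on the tray. A reject: blue, with a RED cap and a red band round its body. Origin: centre of its underside, z up.
- reject_b: closed round plastic reagent bottle, 54 mm tall: body 36 mm diameter and 38 mm tall, then a cap 29 mm diameter and 16 mm tall; about 60 g. Stands upright in one of six places (two rows of three, about 90 to 100 mm apart) on the tray. A reject: green, with a RED cap and a red band round its body. Origin: centre of its underside, z up.
- keep_a: closed round plastic reagent bottle, 54 mm tall: body 36 mm diameter and 38 mm tall, then a cap 29 mm diameter and 16 mm tall; about 60 g. Stands upright in one of six places (two rows of three, about 90 to 100 mm apart) on the tray. A good bottle: green, with a WHITE cap and a white label band. Origin: centre of its underside, z up.
- keep_b: closed round plastic reagent bottle, 54 mm tall: body 36 mm diameter and 38 mm tall, then a cap 29 mm diameter and 16 mm tall; about 60 g. Stands upright in one of six places (two rows of three, about 90 to 100 mm apart) on the tray. A good bottle: blue, with a WHITE cap and a white label band. Origin: centre of its underside, z up.
- keep_c: closed round plastic reagent bottle, 54 mm tall: body 36 mm diameter and 38 mm tall, then a cap 29 mm diameter and 16 mm tall; about 60 g. Stands upright in one of six places (two rows of three, about 90 to 100 mm apart) on the tray. A good bottle: dark green, with a WHITE cap and a white label band. Origin: centre of its underside, z up.
- keep_d: closed round plastic reagent bottle, 54 mm tall: body 36 mm diameter and 38 mm tall, then a cap 29 mm diameter and 16 mm tall; about 60 g. Stands upright in one of six places (two rows of three, about 90 to 100 mm apart) on the tray. A good bottle: blue, with a WHITE cap and a white label band. Origin: centre of its underside, z up.
- dropper_blue: small white dropper bottle with a blue band and cap, 24 mm diameter, 58 mm tall, standing behind the tray; bystander. Origin: centre of its underside, z up.
- dropper_yellow: small white dropper bottle with a yellow band and cap, 24 mm diameter, 58 mm tall, standing behind the tray; bystander. Origin: centre of its underside, z up.
- strip_tube: white and blue tube of test strips with a blue cap, 33 mm diameter, 99 mm tall, standing behind the tray; bystander. Origin: centre of its underside, z up.
- canister: open round steel pot without handles, 84 mm diameter, 70 mm tall, standing behind the tray; bystander. Origin: centre of its underside, z up.

How it is judged:
On the way, in this order (a step that is already met when the one before it is completed fails the run):
1. the drawer is pulled out by more than 60 mm (value of joint unit_drawer0 above 0.06 m), for 0.2 s.
2. one of the rejects stands released in the drawer (((x of reject_a in the frame of drawer_floor between -0.035 and 0.135 m and y of reject_a in the frame of drawer_floor between -0.092 and 0.092 m and z of reject_a in the frame of drawer_floor between -0.006 and 0.012 m and angle between reject_a's own z axis and vertical below 0.2 rad and linear speed of reject_a below 0.03 m/s and contact force between reject_a and the fingers below 0.1 N) or (x of reject_b in the frame of drawer_floor between -0.035 and 0.135 m and y of reject_b in the frame of drawer_floor between -0.092 and 0.092 m and z of reject_b in the frame of drawer_floor between -0.006 and 0.012 m and angle between reject_b's own z axis and vertical below 0.2 rad and linear speed of reject_b below 0.03 m/s and contact force between reject_b and the fingers below 0.1 N))), for 0.2 s.
At the end, for the whole second after the job is handed in: Both red-capped rejects stand upright (within 0.2 rad) on the floor of the drawer, inside its walls, released and at rest; all four white-capped bottles stand upright within 30 mm of where they started (x of reject_a in the frame of drawer_floor between -0.035 and 0.135 m and y of reject_a in the frame of drawer_floor between -0.092 and 0.092 m and z of reject_a in the frame of drawer_floor between -0.006 and 0.012 m and angle between each of reject_a, reject_b, keep_a, keep_b, keep_c, keep_d's own z axis and vertical below 0.2 rad and linear speed of each of reject_a, reject_b below 0.03 m/s and contact force between each of reject_a, reject_b and the fingers below 0.1 N and x of reject_b in the frame of drawer_floor between -0.035 and 0.135 m and y of reject_b in the frame of drawer_floor between -0.092 and 0.092 m and z of reject_b in the frame of drawer_floor between -0.006 and 0.012 m and distance of each of keep_a, keep_b, keep_c, keep_d from where it was at the start of the episode below 0.03 m); the robot touches nothing.
It fails at once if a white-capped bottle is moved more than 30 mm (distance of any of keep_a, keep_b, keep_c, keep_d from where it was at the start of the episode above 0.03 m).
It fails at once if a bystander (dropper bottles, strip tube, pot) is moved more than 40 mm (distance of any of dropper_blue, dropper_yellow, strip_tube, canister from where it was at the start of the episode above 0.04 m).
It also fails if it takes over 67 s, if anything falls off the work surface, if the arm or the gripper's body presses on something with over 40 N, if the wrist force passes 120 N, or if a joint passes its speed limit or range.

## Working session

There is one attempt and no reset: what is moved stays moved. The work goes in short steps, Python scripts to look and compute and a tool call to move; the robot and the scene stay as the last step left them, time stands still between calls to the robot, and variables do not carry over. Pictures are saved under pics/ and viewed, at most 10 in all, crops included, and the job is handed in when it is done.

Besides the shell and the picture viewer there is one more tool, called in YAML: its name, and indented under it one key for each argument. jog_arm: Moves the arm, as the interface text tells. Its arguments: {"type":"object","properties":{"plan":{"type":"array"},"squeeze":{"type":"number"}},"required":["plan"]}

```bash
mkdir -p pics; cat > h.py <<'E'
import numpy as np, cv2
from scipy.spatial.transform import Rotation as R
from bench import status, camera, order
def cloud(c):
    K=np.array([[c['fx'],0,c['cx']],[0,c['fy'],c['cy']],[0,0,1.]])
    h,w=c['z_map'].shape
    uv=np.stack(np.meshgrid(np.arange(w),np.arange(h)),-1).reshape(-1,1,2).astype(float)
    n=cv2.undistortPoints(uv,K,np.array([c['k1'],0,0,0.])).reshape(h,w,2)
    z=c['z_map'][...,None]
    p=np.concatenate([n*z,z],-1)
    T=np.array(c['world_from_camera'])
    P=p@T[:3,:3].T+T[:3,3]
    P[c['z_map']==0]=np.nan
    return P
def save(c,f): cv2.imwrite('pics/'+f,c['image'][:,:,::-1])
E
python3 - <<'E'
from h import *
for n in('scene','top'):
    c=camera(n); save(c,n+'0.png'); np.savez(n+'0.npz',P=cloud(c),im=c['image']); print(n,np.round(c['world_from_camera'],3).tolist(),c['k1'])
print(status.read_state())
E
```

```text
scene [[0.357, 0.531, -0.768, 1.32], [0.934, -0.194, 0.3, -0.261], [0.01, -0.825, -0.565, 0.591], [0.0, 0.0, 0.0, 1.0]] 0.03793122687187945
top [[0.001, -0.994, 0.11, 0.519], [-1.0, -0.001, -0.001, 0.011], [0.001, -0.11, -0.994, 0.93], [0.0, 0.0, 0.0, 1.0]] -0.08721661319021977
{'time': 0.1, 'joint_positions': array([ 1.1593969 ,  0.33280062, -0.06471531,  1.46080985,  0.02159941,
        1.34990743, -0.08847031]), 'joint_vel': array([ 0.00068605, -0.0014425 , -0.00030342, -0.0017936 , -0.00054494,
        0.00048131, -0.00083761]), 'joint_torque': array([ 2.23890063e-03, -6.24541497e+01,  2.53091881e-02, -3.90714061e+01,
       -6.12677657e-02,  3.66057095e-02,  1.48542853e-05]), 'ee_pos': array([ 0.23680545, -0.57804646,  0.22186124]), 'eef_rot': array([ 9.81157611e-01,  1.93208088e-01, -1.42611009e-04, -5.98136548e-04]), 'ft_force': array([-0.07741259,  0.26702825, -0.33213593]), 'torque': array([-0.03243807,  0.04480562,  0.02607508]), 'grip_force': 0.0, 'width': 0.08697686776018919}
```

View pics/top0.png

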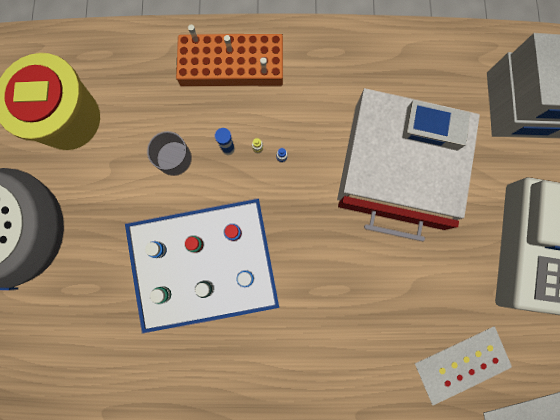

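View pics/scene0.png

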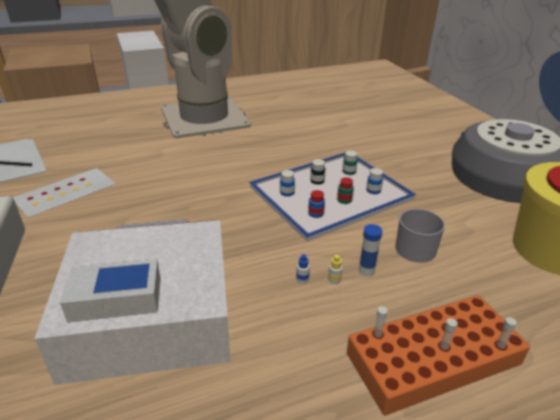

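The top view shows the red caps at (193,244) and (232,232), the steel handle at about (394,232), and the unit's white top at about (410,155). In the scene view the rejects are the two bottles in the tray's far-from-robot row.

```bash
python3 - <<'E'
from h import *
d=np.load('top0.npz');P=d['P'];im=d['im'].astype(int)
r,g,b=im[...,0],im[...,1],im[...,2];x,y,z=np.moveaxis(P,-1,0)
for n,(u,v) in dict(rejG=(193,244),rejB=(232,232),k1=(154,249),k2=(160,295),k3=(204,289),k4=(244,279)).items():
    m=np.zeros(z.shape,bool);m[v-16:v+17,u-16:u+17]=1
    m&=(z>0.05)&(z<.075); q=P[m]; print(n,m.sum(),np.round((q.min(0)+q.max(0))/2,4),np.round(q.mean(0),4),np.ptp(q,axis=0).round(3))
m=np.zeros(z.shape,bool);m[80:235,335:485]=1
t=m&(z>.092)&(z<.108)
rect=cv2.minAreaRect(P[t][:,:2].astype(np.float32));print('unit top',t.sum(),np.median(z[t]),rect, cv2.boxPoints(rect).tolist())
c=m&(z>.125);q=cv2.minAreaRect(P[c][:,:2].astype(np.float32));print('carton',q)
m=np.zeros(z.shape,bool);m[205:245,355:435]=1
t=m&(z>.055)&(z<.075)&(abs(r-g)<25)
q=P[t];print('handle',t.sum(),np.median(q[:,2]))
rect=cv2.minAreaRect(q[:,:2].astype(np.float32));print(rect,cv2.boxPoints(rect).tolist())
E
```

```text
rejG 145 [0.57   0.1902 0.0567] [0.5695 0.1898 0.0586] [0.027 0.026 0.013]
rejB 153 [0.5954 0.1083 0.058 ] [0.5953 0.1078 0.0588] [0.027 0.028 0.01 ]
k1 160 [0.5573 0.2732 0.0567] [0.5572 0.2723 0.0584] [0.027 0.029 0.013]
k2 153 [0.4602 0.2594 0.0567] [0.46   0.259  0.0583] [0.027 0.027 0.01 ]
k3 156 [0.4733 0.1657 0.0569] [0.4737 0.1655 0.0586] [0.027 0.028 0.012]
k4 153 [0.4962 0.0802 0.0583] [0.4964 0.0798 0.0588] [0.027 0.027 0.008]
unit top 10426 0.09912406000939378 ((0.7540086507797241, -0.26787132024765015), (0.2526217997074127, 0.22778943181037903), 77.94247436523438) [[0.6162410974502563, -0.36760371923446655], [0.8390051126480103, -0.4151874780654907], [0.8917762041091919, -0.16813892126083374], [0.669012188911438, -0.12055516242980957]]
carton ((0.8031055331230164, -0.3085159659385681), (0.12250358611345291, 0.07211723923683167), 78.71589660644531)
handle 440 0.06514632233508527
((0.6160049438476562, -0.2380971610546112), (0.129451721906662, 0.06044027581810951), 78.04444122314453) [[0.5730322003364563, -0.29515883326530457], [0.6321614384651184, -0.3076792061328888], [0.6589776873588562, -0.18103548884391785], [0.5998484492301941, -0.16851511597633362]]
```

```bash
cat >> h.py <<'E'
YAW=np.deg2rad(-12.06)
UX=np.array([np.cos(YAW),np.sin(YAW),0]);UY=np.array([-UX[1],UX[0],0]);UZ=np.array([0,0,1.])
EDGE=np.array([.6426,-.2441,0])           # top front edge middle, unit x=-0.105
UNIT=EDGE+.105*UX
def W(x,y,z): return UNIT+x*UX+y*UY+z*UZ
def down(ydir):                            # tool z down, y along ydir
    return R.from_matrix(np.stack([np.cross(ydir,-UZ),ydir,-UZ],1))
def go(*targets,s=None):
    s=s or status.read_state(); r=R.from_quat(s['eef_rot'])
    for p,q in targets:
        print('turn',(r.inv()*q).as_rotvec().round(3),'shift mm',(r.inv().apply(np.array(p)-s['ee_pos'])*1000).round(1),'to',np.round(p,4))
E
python3 - <<'E'
from h import *
q=down(UX); h=np.array([.592,-.233,0])
print('unit',UNIT,'handle in unit',(h-UNIT)@UX,(h-UNIT)@UY)
go(([.40,-.30,.2],q),([.592,-.233,.16],q),([.592,-.233,.044],q))
P=np.load('top0.npz')['P'];x,y,z=np.moveaxis(P,-1,0)
m=(x>.2)&(x<.7)&(y<-.3)&(z>.06)&((P[:,:,:2]-UNIT[:2])@UY[:2]<-.14); print(np.nanmin(x[m]),np.nanmax(y[m]),np.nanmax(z[m]))
E
```

```text
unit [ 0.74528258 -0.26603827  0.        ] handle in unit -0.1568024129789013 0.0002828596177590001
turn [-0.001 -0.001 -0.971] shift mm [ 256.4 -195.4   22.1] to [ 0.4 -0.3  0.2]
turn [-0.001 -0.001 -0.971] shift mm [ 459.5 -184.5   62.1] to [ 0.592 -0.233  0.16 ]
turn [-0.001 -0.001 -0.971] shift mm [ 459.5 -184.4  178.1] to [ 0.592 -0.233  0.044]
0.41883208876209077 -0.46961841304660196 0.1378632335786909
```

jog_arm:
  plan:
    - [0, 0, -0.12, 32, -24, 2, -0.4]
    - [0, 0, -0.24, 64, -49, 4, -0.4]
    - [0, 0, -0.36, 96, -73, 6, -0.4]
    - [0, 0, -0.48, 128, -98, 8, -0.4]
    - [0, 0, -0.6, 160, -122, 10, -0.4]
    - [0, 0, -0.72, 192, -146, 13, -0.4]
    - [0, 0, -0.84, 224, -171, 17, -0.4]
    - [0, 0, -0.97, 256, -195, 22, -0.4]
    - [0, 0, -0.97, 296, -193, 30, -0.4]
    - [0, 0, -0.97, 336, -191, 38, -0.4]
    - [0, 0, -0.97, 376, -189, 46, -0.4]
    - [0, 0, -0.97, 416, -187, 54, -0.4]

```text
time: 1.3
ee_pos: [0.5522, -0.247, 0.1679]
eef_rot: [0.778, 0.628, -0.0, -0.0]
ft_force: [0.1, -0.8, 0.8]
width: 0.0262
grip_force: 0.0
```

jog_arm:
  plan:
    - [0, 0, 0, 0, 0, 0, -0.4]
    - [0, 0, 0, 0, 0, 0, -0.4]
    - [0, 0, 0, 0, 0, 0, -0.4]

```text
time: 1.6
ee_pos: [0.5502, -0.2484, 0.1685]
eef_rot: [0.778, 0.628, -0.0, -0.0]
ft_force: [-0.3, -0.5, -0.6]
width: 0.0264
grip_force: 0.0
```

```bash
python3 - <<'E'
from h import *
q=down(UX); h=np.array([.592,-.233,0]); s=status.read_state(); print(s['ee_pos'],s['width'],s['ft_force'],s['time'])
go(([.592,-.233,.16],q),([.592,-.233,.044],q))
E
```

```text
[ 0.55021084 -0.24843411  0.16851504] 0.026441387496165654 [-0.29516403 -0.51726678 -0.58358267] 1.6
turn [-0.001  0.001 -0.003] shift mm [23.9 37.6  8.5] to [ 0.592 -0.233  0.16 ]
turn [-0.001  0.001 -0.003] shift mm [ 24.   37.6 124.5] to [ 0.592 -0.233  0.044]
```

jog_arm:
  plan:
    - [0, 0, 0, 12, 19, 4, -0.4]
    - [0, 0, 0, 24, 37.5, 8, -0.4]
    - [0, 0, 0, 24, 37.5, 25, -0.4]
    - [0, 0, 0, 24, 37.5, 45, -0.4]
    - [0, 0, 0, 24, 37.5, 60, -0.4]
    - [0, 0, 0, 24, 37.5, 75, -0.4]
    - [0, 0, 0, 24, 37.5, 90, -0.4]
    - [0, 0, 0, 24, 37.5, 103, -0.4]
    - [0, 0, 0, 24, 37.5, 114, -0.4]
    - [0, 0, 0, 24, 37.5, 124, -0.4]
    - [0, 0, 0, 24, 37.5, 124, -0.4]

```text
time: 2.7
ee_pos: [0.5919, -0.2318, 0.043]
eef_rot: [0.778, 0.628, -0.001, -0.001]
ft_force: [0.4, 0.2, -0.9]
width: 0.0262
grip_force: 0.0
```

jog_arm:
  plan:
    - [0, 0, 0, 0, 0, 0, -1]
    - [0, 0, 0, 0, 0, 0, -1]
    - [0, 0, 0, 0, 0, 0, -1]
    - [0, 0, 0, 0, 0, 0, -1]
    - [0, 0, 0, 0, 0, 0, -1]
  squeeze: 25

```text
time: 3.2
ee_pos: [0.5931, -0.2321, 0.0451]
eef_rot: [0.778, 0.628, 0.0, 0.0]
ft_force: [-1.0, 0.6, 3.0]
width: 0.01
grip_force: 25.0
```

jog_arm:
  plan:
    - [0, 0, 0, 0, -6, 0, -1]
    - [0, 0, 0, 0, -18, 0, -1]
    - [0, 0, 0, 0, -34, 0, -1]
    - [0, 0, 0, 0, -52, 0, -1]
    - [0, 0, 0, 0, -70, 0, -1]
    - [0, 0, 0, 0, -88, 0, -1]
    - [0, 0, 0, 0, -106, 0, -1]
    - [0, 0, 0, 0, -122, 0, -1]
    - [0, 0, 0, 0, -136, 0, -1]
    - [0, 0, 0, 0, -147, 0, -1]
    - [0, 0, 0, 0, -154, 0, -1]
    - [0, 0, 0, 0, -154, 0, -1]

```text
time: 4.4
ee_pos: [0.4416, -0.1997, 0.045]
eef_rot: [0.778, 0.628, -0.0, 0.0]
ft_force: [-1.0, 1.5, 7.0]
width: 0.01
grip_force: 25.0
```

jog_arm:
  plan:
    - [0, 0, 0, 0, 0, 0, -1]
    - [0, 0, 0, 0, 0, 0, -0.4]
    - [0, 0, 0, 0, 0, 0, -0.4]
    - [0, 0, 0, 0, 0, 0, -0.4]
    - [0, 0, 0, 0, 0, 0, -0.4]

```text
time: 4.9
ee_pos: [0.4419, -0.1995, 0.0443]
eef_rot: [0.778, 0.628, -0.0, -0.0]
ft_force: [0.0, -0.6, -0.5]
width: 0.0251
grip_force: 0.0
```

```bash
python3 - <<'E'
from h import *
q=down(UY)
go(([.442,-.2,.17],q),([.5953,.108,.16],q))
E
```

```text
turn [-0.    -0.    -1.572] shift mm [-4.000e-01  1.000e-01 -1.257e+02] to [ 0.442 -0.2    0.17 ]
turn [-0.    -0.    -1.572] shift mm [ 332.9   85.2 -115.7] to [0.5953 0.108  0.16  ]
```

jog_arm:
  plan:
    - [0, 0, 0, 0, 0, -25, -0.4]
    - [0, 0, 0, 0, 0, -65, -0.4]
    - [0, 0, 0, 0, 0, -105, -0.4]
    - [0, 0, -0.13, 10, 2, -126, 0.3]
    - [0, 0, -0.27, 40, 10, -126, 0.3]
    - [0, 0, -0.41, 80, 20, -126, 0.3]
    - [0, 0, -0.55, 120, 30, -126, 0.3]
    - [0, 0, -0.69, 160, 41, -126, 0.3]
    - [0, 0, -0.83, 200, 51, -126, 0.3]
    - [0, 0, -0.97, 240, 61, -126, 0.3]
    - [0, 0, -1.11, 280, 72, -126, 0.3]
    - [0, 0, -1.25, 310, 80, -126, 0.3]

```text
time: 6.1
ee_pos: [0.5861, 0.0892, 0.1704]
eef_rot: [0.26, 0.966, 0.0, -0.0]
ft_force: [1.3, -0.2, -0.1]
width: 0.0566
grip_force: 0.0
```

jog_arm:
  plan:
    - [0, 0, -0.14, 0, 0, 0, 0.3]
    - [0, 0, -0.28, 0, 0, 0, 0.3]
    - [0, 0, -0.32, 0, 0, 0, 0.3]
    - [0, 0, -0.32, 0, 0, 0, 0.3]
    - [0, 0, -0.32, 0, 0, 0, 0.3]

```text
time: 6.6
ee_pos: [0.5855, 0.0864, 0.1704]
eef_rot: [0.107, 0.994, -0.0, -0.0]
ft_force: [0.0, -0.2, 0.3]
width: 0.0565
grip_force: 0.0
```

```bash
python3 - <<'E'
from h import *
q=down(UY)
go(([.5953,.108,.1],q),([.5953,.108,.019],q))
c=camera('top'); save(c,'top1.png'); P=cloud(c); np.savez('top1.npz',P=P,im=c['image'])
x,y,z=np.moveaxis(P,-1,0)
L=(P-UNIT)@np.stack([UX,UY,UZ],1)
m=(L[...,0]<-.2)&(L[...,0]>-.4)&(abs(L[...,1])<.07)&(abs(L[...,2]-.0655)<.006); print('handle front x',np.percentile(L[m][:,0],[1,5]))
m=(L[...,0]<-.11)&(L[...,0]>-.27)&(abs(L[...,1])<.09)&(abs(L[...,2]-.022)<.008); print('floor',m.sum(),np.percentile(L[m],[1,50,99],axis=0).round(4).tolist())
E
```

```text
turn [-0.    -0.    -0.004] shift mm [-5.  23.1 70.4] to [0.5953 0.108  0.1   ]
turn [-0.    -0.    -0.004] shift mm [ -5.   23.2 151.4] to [0.5953 0.108  0.019 ]
handle front x [-0.31396127 -0.31295578]
floor 5249 [[-0.2489, -0.0882, 0.0172], [-0.1811, 0.0002, 0.0209], [-0.1116, 0.0882, 0.0245]]
```

View pics/top1.png

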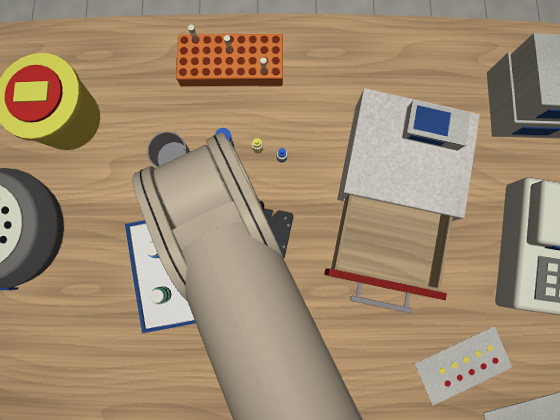

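The drawer is open about 153 mm: handle at (380,300), empty floor around (390,245). The arm is over the blue reject, so I'm descending now.

jog_arm:
  plan:
    - [0, 0, 0, -2, 12, 30, 0.3]
    - [0, 0, 0, -5, 23, 60, 0.3]
    - [0, 0, 0, -5, 23, 85, 0.3]
    - [0, 0, 0, -5, 23, 105, 0.3]
    - [0, 0, 0, -5, 23, 120, 0.3]
    - [0, 0, 0, -5, 23, 135, 0.3]
    - [0, 0, 0, -5, 23, 146, 0.3]
    - [0, 0, 0, -5, 23, 151, 0.3]
    - [0, 0, 0, -5, 23, 151, 0.3]
    - [0, 0, 0, -5, 23, 151, 0.3]

```text
time: 7.65
ee_pos: [0.5958, 0.1081, 0.0202]
eef_rot: [0.106, 0.994, 0.0, 0.0]
ft_force: [-0.7, -0.0, -0.3]
width: 0.0562
grip_force: 0.0
```

jog_arm:
  plan:
    - [0, 0, 0, 0, 0, 0, -0.3]
    - [0, 0, 0, 0, 0, 0, -0.3]
    - [0, 0, 0, 0, 0, 0, -0.5]
    - [0, 0, 0, 0, 0, 0, -0.5]
    - [0, 0, 0, 0, 0, 0, -0.5]
    - [0, 0, 0, 0, 0, 0, -0.5]
  squeeze: 15

```text
time: 8.25
ee_pos: [0.5955, 0.108, 0.0198]
eef_rot: [0.106, 0.994, -0.0, 0.0]
ft_force: [-1.4, -0.1, 2.6]
width: 0.0355
grip_force: 15.0
```

```bash
python3 - <<'E'
from h import *
q=down(UY)
s=status.read_state();print(s['ft_force'])
go((s['ee_pos']+[0,0,.13],q),(W(-.19,-.045,.15),q),(W(-.19,-.045,.0365),q))
E
```

```text
[-1.3685855  -0.13859512  2.56802759]
turn [-0.     0.    -0.002] shift mm [  -0.   -0. -130.] to [0.5955 0.108  0.1498]
turn [-0.     0.    -0.002] shift mm [ -35.6 -379.4 -130.2] to [ 0.5501 -0.2703  0.15  ]
turn [-0.     0.    -0.002] shift mm [ -35.5 -379.4  -16.7] to [ 0.5501 -0.2703  0.0365]
```

jog_arm:
  plan:
    - [0, 0, 0, 0, 0, -15, -0.5]
    - [0, 0, 0, 0, 0, -45, -0.5]
    - [0, 0, 0, 0, 0, -80, -0.5]
    - [0, 0, 0, 0, 0, -115, -0.5]
    - [0, 0, 0, -2, -20, -130, -0.5]
    - [0, 0, 0, -6, -55, -130, -0.5]
    - [0, 0, 0, -10, -100, -130, -0.5]
    - [0, 0, 0, -14, -145, -130, -0.5]
    - [0, 0, 0, -18, -190, -130, -0.5]
    - [0, 0, 0, -22, -235, -130, -0.5]
    - [0, 0, 0, -27, -280, -130, -0.5]
    - [0, 0, 0, -31, -320, -130, -0.5]

```text
time: 9.45
ee_pos: [0.5575, -0.2137, 0.1506]
eef_rot: [0.107, 0.994, -0.0, 0.0]
ft_force: [0.1, 0.2, -0.4]
width: 0.0359
grip_force: 15.0
```

jog_arm:
  plan:
    - [0, 0, 0, -2, -30, 0, -0.5]
    - [0, 0, 0, -4, -50, 0, -0.5]
    - [0, 0, 0, -4.5, -59.5, 0, -0.5]
    - [0, 0, 0, -4.5, -59.5, 0, -0.5]
    - [0, 0, 0, -4.5, -59.5, 0, -0.5]

```text
time: 9.95
ee_pos: [0.5504, -0.2688, 0.1499]
eef_rot: [0.105, 0.994, 0.0, 0.0]
ft_force: [-0.2, 0.2, -0.5]
width: 0.0355
grip_force: 15.0
```

```bash
python3 - <<'E'
from h import *
q=down(UY)
s=status.read_state();print(s['ft_force'],s['width'],s['grip_force'])
go((W(-.19,-.045,.0365),q))
E
```

```text
[-0.21254117  0.15770449 -0.47722654] 0.03550063081453354 15.000184806995094
turn [ 0.001  0.    -0.001] shift mm [ -0.   -1.6 113.4] to [ 0.5501 -0.2703  0.0365]
```

Lower, release gently (to about 50 mm), then rise.

jog_arm:
  plan:
    - [0, 0, 0, 0, -1.5, 20, -0.5]
    - [0, 0, 0, 0, -1.5, 45, -0.5]
    - [0, 0, 0, 0, -1.5, 65, -0.5]
    - [0, 0, 0, 0, -1.5, 82, -0.5]
    - [0, 0, 0, 0, -1.5, 95, -0.5]
    - [0, 0, 0, 0, -1.5, 104, -0.5]
    - [0, 0, 0, 0, -1.5, 110, -0.5]
    - [0, 0, 0, 0, -1.5, 113, -0.5]
    - [0, 0, 0, 0, -1.5, 114, -0.5]
    - [0, 0, 0, 0, -1.5, 114, -0.5]

```text
time: 10.95
ee_pos: [0.55, -0.272, 0.0361]
eef_rot: [0.106, 0.994, -0.0, 0.0]
ft_force: [0.4, -0.0, -0.4]
width: 0.0357
grip_force: 15.0
```

jog_arm:
  plan:
    - [0, 0, 0, 0, 0, 0, 0]
    - [0, 0, 0, 0, 0, 0, 0.15]
    - [0, 0, 0, 0, 0, 0, 0.15]
    - [0, 0, 0, 0, 0, 0, 0.15]
    - [0, 0, 0, 0, 0, -10, 0.15]
    - [0, 0, 0, 0, 0, -30, 0.15]
    - [0, 0, 0, 0, 0, -60, 0.15]
    - [0, 0, 0, 0, 0, -90, 0.15]
    - [0, 0, 0, 0, 0, -125, 0.15]
    - [0, 0, 0, 0, 0, -125, 0.15]

```text
time: 11.95
ee_pos: [0.5521, -0.2724, 0.1665]
eef_rot: [0.106, 0.994, -0.001, 0.004]
ft_force: [1.3, 0.6, 0.3]
width: 0.05
grip_force: 0.0
```

```bash
python3 - <<'E'
from h import *
q=down(UY)
go(([.5697,.1898,.16],q))
E
```

```text
turn [-0.002  0.008 -0.002] shift mm [ 80.4 455.5   4.9] to [0.5697 0.1898 0.16  ]
```

jog_arm:
  plan:
    - [0, 0, 0, 6, 30, 0, 0.15]
    - [0, 0, 0, 13, 75, 0, 0.3]
    - [0, 0, 0, 21, 120, 0, 0.3]
    - [0, 0, 0, 29, 165, 0, 0.3]
    - [0, 0, 0, 37, 210, 0, 0.3]
    - [0, 0, 0, 45, 255, 0, 0.3]
    - [0, 0, 0, 53, 300, 0, 0.3]
    - [0, 0, 0, 61, 345, 0, 0.3]
    - [0, 0, 0, 69, 390, 0, 0.3]
    - [0, 0, 0, 76, 430, 0, 0.3]
    - [0, 0, 0, 80, 455, 0, 0.3]
    - [0, 0, 0, 80, 455, 0, 0.3]

```text
time: 13.15
ee_pos: [0.5662, 0.1948, 0.161]
eef_rot: [0.103, 0.995, 0.001, -0.0]
ft_force: [-0.6, -0.0, 0.2]
width: 0.0563
grip_force: 0.0
```

jog_arm:
  plan:
    - [0, 0, 0, 0, 0, 0, 0.3]
    - [0, 0, 0, 0, 0, 0, 0.3]
    - [0, 0, 0, 0, 0, 0, 0.3]

```text
time: 13.45
ee_pos: [0.5679, 0.1881, 0.1606]
eef_rot: [0.107, 0.994, -0.0, 0.0]
ft_force: [-0.7, -1.0, -1.2]
width: 0.0565
grip_force: 0.0
```

```bash
python3 - <<'E'
from h import *
q=down(UY)
go(([.5697,.1898,.0195],q))
c=camera('top'); P=cloud(c); save(c,'top2.png')
L=(P-UNIT)@np.stack([UX,UY,UZ],1)
im=c['image'].astype(int); red=(im[...,0]>130)&(im[...,1]<70)
m=(L[...,0]<-.11)&(L[...,0]>-.25)&(abs(L[...,1])<.095)&(L[...,2]>.05)&red; print(m.sum(),L[m].mean(0),L[m].max(0))
E
```

```text
turn [-0.001  0.    -0.004] shift mm [ -1.4   2.1 141.1] to [0.5697 0.1898 0.0195]
134 [-0.19056093 -0.04597509  0.07457806] [-0.17712818 -0.03243803  0.07821255]
```

View pics/top2.png

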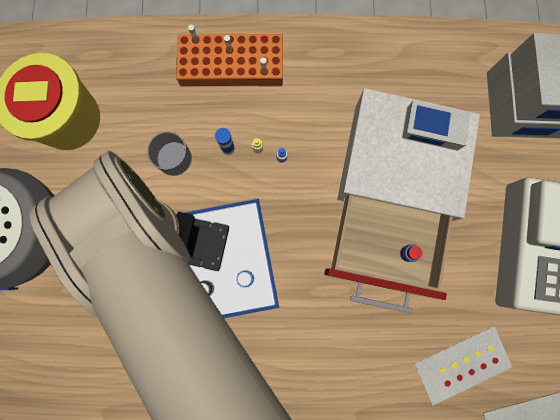

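The blue reject stands in the drawer at pixel (411,253), with its cap top at about 76 mm as expected. The gripper is above the green one.

jog_arm:
  plan:
    - [0, 0, 0, -1, 2, 30, 0.3]
    - [0, 0, 0, -1, 2, 60, 0.3]
    - [0, 0, 0, -1, 2, 85, 0.3]
    - [0, 0, 0, -1, 2, 103, 0.3]
    - [0, 0, 0, -1, 2, 118, 0.3]
    - [0, 0, 0, -1, 2, 130, 0.3]
    - [0, 0, 0, -1, 2, 138, 0.3]
    - [0, 0, 0, -1, 2, 141, 0.3]
    - [0, 0, 0, -1, 2, 141, 0.3]
    - [0, 0, 0, -1, 2, 141, 0.3]

```text
time: 14.5
ee_pos: [0.5693, 0.1917, 0.0202]
eef_rot: [0.106, 0.994, 0.0, 0.0]
ft_force: [0.4, 0.5, -0.3]
width: 0.0566
grip_force: 0.0
```

jog_arm:
  plan:
    - [0, 0, 0, 0, 0, 0, -0.3]
    - [0, 0, 0, 0, 0, 0, -0.3]
    - [0, 0, 0, 0, 0, 0, -0.5]
    - [0, 0, 0, 0, 0, 0, -0.5]
    - [0, 0, 0, 0, 0, 0, -0.5]
    - [0, 0, 0, 0, 0, 0, -0.5]
  squeeze: 15

```text
time: 15.1
ee_pos: [0.569, 0.1915, 0.0197]
eef_rot: [0.106, 0.994, -0.0, 0.0]
ft_force: [-0.3, -0.1, 2.3]
width: 0.0356
grip_force: 15.0
```

```bash
python3 - <<'E'
from h import *
q=down(UY)
go((W(-.19,.045,.15),q))
E
```

```text
turn [ 0.     0.    -0.002] shift mm [ -78.9 -365.4 -130.3] to [ 0.5689 -0.1823  0.15  ]
```

jog_arm:
  plan:
    - [0, 0, 0, 0, 0, -15, -0.5]
    - [0, 0, 0, 0, 0, -45, -0.5]
    - [0, 0, 0, 0, 0, -80, -0.5]
    - [0, 0, 0, 0, 0, -115, -0.5]
    - [0, 0, 0, -4, -20, -130, -0.5]
    - [0, 0, 0, -12, -55, -130, -0.5]
    - [0, 0, 0, -21, -100, -130, -0.5]
    - [0, 0, 0, -31, -145, -130, -0.5]
    - [0, 0, 0, -41, -190, -130, -0.5]
    - [0, 0, 0, -51, -235, -130, -0.5]
    - [0, 0, 0, -60, -280, -130, -0.5]
    - [0, 0, 0, -69, -320, -130, -0.5]

```text
time: 16.3
ee_pos: [0.5684, -0.1383, 0.1507]
eef_rot: [0.107, 0.994, -0.0, 0.0]
ft_force: [0.5, 0.2, -0.0]
width: 0.0355
grip_force: 15.0
```

jog_arm:
  plan:
    - [0, 0, 0, -6, -28, 0, -0.5]
    - [0, 0, 0, -9, -40, 0, -0.5]
    - [0, 0, 0, -10, -45, 0, -0.5]
    - [0, 0, 0, -10, -45, 0, -0.5]
    - [0, 0, 0, -10, -45, 0, -0.5]
    - [0, 0, 0, -10, -45, 0, -0.5]

```text
time: 16.9
ee_pos: [0.5693, -0.1801, 0.1498]
eef_rot: [0.105, 0.994, 0.0, 0.0]
ft_force: [0.1, -0.1, -0.7]
width: 0.0352
grip_force: 15.0
```

```bash
python3 - <<'E'
from h import *
q=down(UY)
go((W(-.19,.045,.0365),q))
E
```

```text
turn [0. 0. 0.] shift mm [ -0.   -2.3 113.3] to [ 0.5689 -0.1823  0.0365]
```

jog_arm:
  plan:
    - [0, 0, 0, 0, -1, 20, -0.5]
    - [0, 0, 0, 0, -1, 45, -0.5]
    - [0, 0, 0, 0, -1, 65, -0.5]
    - [0, 0, 0, 0, -1, 82, -0.5]
    - [0, 0, 0, 0, -1, 95, -0.5]
    - [0, 0, 0, 0, -1, 104, -0.5]
    - [0, 0, 0, 0, -1, 110, -0.5]
    - [0, 0, 0, 0, -1, 113, -0.5]
    - [0, 0, 0, 0, -1, 114, -0.5]
    - [0, 0, 0, 0, -1, 114, -0.5]

```text
time: 17.9
ee_pos: [0.5691, -0.183, 0.036]
eef_rot: [0.106, 0.994, -0.0, 0.0]
ft_force: [0.0, -0.3, -1.0]
width: 0.0354
grip_force: 15.0
```

jog_arm:
  plan:
    - [0, 0, 0, 0, 0, 0, 0]
    - [0, 0, 0, 0, 0, 0, 0.15]
    - [0, 0, 0, 0, 0, 0, 0.15]
    - [0, 0, 0, 0, 0, 0, 0.15]
    - [0, 0, 0, 0, 0, -10, 0.15]
    - [0, 0, 0, 0, 0, -30, 0.15]
    - [0, 0, 0, 0, 0, -60, 0.15]
    - [0, 0, 0, 0, 0, -90, 0.15]
    - [0, 0, 0, 0, 0, -125, 0.15]
    - [0, 0, 0, 0, 0, -150, 0.15]
    - [0, 0, 0, 0, 0, -150, 0.15]

```text
time: 19.0
ee_pos: [0.5708, -0.183, 0.1903]
eef_rot: [0.106, 0.994, -0.001, 0.003]
ft_force: [0.4, 0.6, 0.5]
width: 0.05
grip_force: 0.0
```

jog_arm:
  plan:
    - [0, 0, 0, -40, 0, 0, 0.15]
    - [0, 0, 0, -80, 0, 0, 0.15]
    - [0, 0, 0, -80, 0, 0, 0.15]
    - [0, 0, 0, -80, 0, 0, 0.15]
    - [0, 0, 0, -80, 0, 0, 0.15]
    - [0, 0, 0, -80, 0, 0, 0.15]

```text
time: 19.6
ee_pos: [0.6464, -0.1998, 0.1861]
eef_rot: [0.106, 0.994, -0.0, 0.0]
ft_force: [-0.2, -0.4, 0.4]
width: 0.0502
grip_force: 0.0
```

```bash
python3 - <<'E'
from h import *
print(status.read_state()['ee_pos'])
c=camera('top'); save(c,'top3.png')
c=camera('scene'); save(c,'scene3.png')
E
```

```text
[ 0.64635373 -0.1998353   0.18613089]
```

View pics/top3.png

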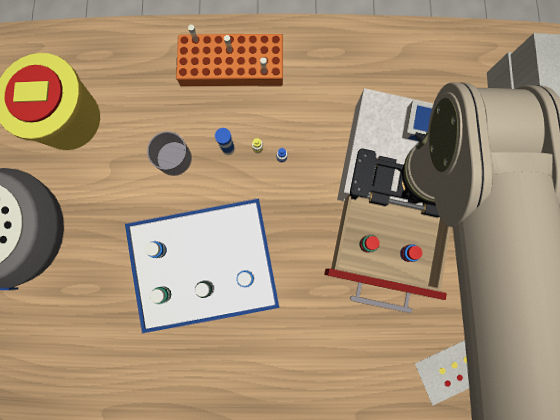

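View pics/scene3.png

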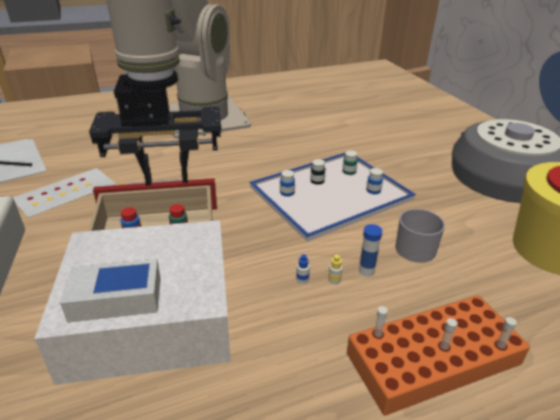

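Both rejects stand in the drawer, at (371,243) and (411,253). The four white-capped bottles and the bystanders are where they started, and the gripper is clear, so I'm handing in.

```bash
python3 -c "
from bench import order; print(order.close_job())"
```

```text
the job is handed in; nothing more can be done
None
```

I opened the red-fronted drawer about 153 mm and stood both red-capped rejects upright in it. In the last pictures the white-capped bottles and bystanders are where they started. The job is handed in, but no verdict came back.

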